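# Draw the paper case's bolt with the hooked rod

### The arm

A 7-joint arm with a two-finger parallel gripper is mounted at the origin on the work surface. World frame = base frame: x ahead of the robot, y to its left, z up, the work surface at z = 0. Lengths are in m, angles in rad, forces in N, time in s.
With the tool pointing down it reaches from about 0.4 to 0.9 m from the base axis. Payload 5.6 kg.
Tool frame: the origin (TCP) lies midway between the tips of the shut fingers; the grasp point (between the pads) lies 19 mm behind it; z points along the fingers, y is the line along which they close (so a half turn about z gives the same grasp; the last joint's range is limited). The gripper opens to 92 mm and grips with 3 to 60 N. Pads are 20 mm wide; open, the fingers measure 128 mm over their backs; the gripper's body (75 mm by 189 mm) begins 69 mm behind the grasp point.
Start: joints at [-1.311, 0.468, -0.012, 1.603, 0.006, 1.071, -0.056], TCP at [0.194, 0.62, 0.215] pointing down, gripper open.
Joint ranges: [-2.53, 2.53], [-0.31, 2.02], [-1.57, 1.55], [0.28, 2.44], [-1.29, 4.43], [0.15, 1.84], [-2.92, 2.92]. Speed limits (rad/s): [2.57, 2.57, 3.14, 3.14, 3.14, 3.14, 3.14].

### API

Orientations are given as a 3x3 rotation matrix whose columns are the frame's x, y, z axes.
In Python, from station import env, effector, solver, viewer, workorder, search_frame, tip_of gives the robot as it stands. Calls block until the motion is done:
- env.reach(position, orientation): joint-space move of the TCP to a pose.
- env.movel(position, frame=None, rate=0.15): straight line of the TCP; frame=None keeps the orientation; rate is the mean speed in m/s.
- env.goto_joints(angles): joint-space move.
- effector.release() and effector.grasp(squeeze=None): open the fingers fully, or close them until they stop; squeeze is the grip in N (None keeps the last).
- env.pause(seconds).
- solver.inverse_kinematics(position, orientation): joint angles nearest the present ones, or None.
- env.sense(): the state.
- viewer.read_camera(name): name is "scene" or "top"; returns (picture, depth): 420x560x3 uint8, red, green, blue; 420x560 float32, m along the optical axis (not along the pixel's ray), 0 where there is no reading.
- viewer.camera_info(name): a dict with "intrinsics" (3x3 intrinsics, pixels), "eye" and "rotation" of the camera in the world. Camera axes: x right, y up, looking along -z (the intrinsics and any distortion apply to the point x, -y, -z); pixel columns grow to the right and rows downward; lengths in m; the calibration is good to about 2 mm. A picture is of the moment at which its call begins. camera_info takes no time and is no camera call.
A pose or a line that the arm cannot do raises env.PlanningError and nothing moves.
- workorder.finish_job(): hands the job in; it is judged then, once.
Trained networks look in the newest picture that a camera, given by its name, has taken for a name from the list of things; names that differ only in an ending like _2 or _b are one class to them, and where a whole thing is asked for, a point or a joint stands for the part that bears it (a point fixed in the world has none). Each returns a list of dicts, best first, with "score" (0 to 1); they miss things now and then, are a little off and sometimes report something else, mostly with a low value. They report only what shows in the picture. A call takes as long as a camera call. They do not tell look-alikes from the thing itself.
- search_frame(camera, name): "at" ([x, y, z] in m, in world coordinates, good to about 4 mm: the middle of the surface that is visible of it).
- tip_of(camera, name): "at" ([x, y, z] in m, in world coordinates, good to about 4 mm: a listed point, or the origin of a listed thing).
The state is a dict: "t": time; "joint_positions": joint angles; "joint_velocities": joint speeds; "tau": joint torques, N m; "ee_pos": TCP position; "tcp_rot": TCP orientation; "wrist_force": force on the tool from outside, world axes, zero at the start; "moment": the same for the moment, N m; "gripper_width": finger opening in m; "grasp_force": force on a finger pad.
Only numpy, scipy, OpenCV 4.12 (cv2) and the standard library are available. Lean on these libraries where they do the work, as an engineer would, in place of code of your own. Each camera call takes 0.05 s, during which the arm holds its last target. There are 200 camera calls.

### The job

Pick the hooked rod off its rest, reach in under the wire rack with it, hook the stiff bolt on top of the paper case and draw it back towards you until it meets its stop; keep pulling it firmly there, with about 14 newtons and never more than 20, for a second to set it. Do not touch the bolt with the gripper, leave it drawn, lay the rod back in the notches of its rest as you found it, and leave the ink bottle, the paperweight and the brush cup alone.

Things in the scene. Friction and masses are not known exactly. Their poses are not given: they have to be found in the camera images.
- case: Low wooden paper case, fixed, 300 (x) x 260 (y) x 50 mm high; origin under its centre on the desk; its own -x side (drawers) faces the robot. On it stands a rack of 6 mm black wire: six cross wires along y, 167 to 173 mm above the desk, from local x = -105 to +120 mm; its legs at the four corners, y = +-118 mm; open to the front and rear. The bolt lies under it along x at y = 0.
- bow (a point): Middle of the cross bar of the bolt's bow, an upright steel staple across the bolt: round bar 8 mm thick, 44 mm long along the case's y, axis 84 mm above the desk (top 88 mm), a post at each end. At joint 0 it is at local x = -30 mm, y = 0 of the case. Behind it (+x) is 40 mm of free room, down to the bolt's flat bar (top 58 mm above the desk); guides farther back are 62 mm high.
- bolt (a joint): How far the bolt is drawn, m: 0 = thrown, grows as it is drawn to the case's -x (to the robot). It starts between 0 and 0.012. It slides stiffly (about 6 N of friction, more if pulled fast) and stays where it is left. A solid stop, a steel lug set differently each time, halts it somewhere between 0.030 and 0.046: to be felt. It must never take more than 20 N.
- rest: Wooden rest for the rod, fixed, base plate 170 x 70 x 8 mm; origin under its centre on the desk. Two uprights 12 mm thick, 44 mm wide, at local x = -67 and +67 mm, each with a notch 24 mm wide in its top: floor 56 mm, tops of the horns 70 mm above the desk. The rod lies along local x in both notches, hook at +x, pointing down.
- rod: Loose hooked rod, about 0.18 kg: dark wooden handle with flat sides, 80 (x) x 18 (y) x 22 (z) mm, on a square 8 mm steel shaft from 80 mm behind to 204 mm ahead (+x) of the handle's middle, with a leg turned down (-z) at the front end. Origin: middle of the handle, on the shaft's axis; 60 mm above the desk in the rest, within 6 mm of over the rest's origin.
- hook_tip (a point): Middle of the lower end of the rod's hook leg, 200 mm ahead (+x) of and 40 mm below the rod's origin. The leg is 8 mm thick.
- ink_bottle: Small glass ink jar, 40 mm wide and 60 mm high, standing on the case's top beside the bolt at its right (local y about -80 mm). Origin: middle of its underside. Bystander.
- paperweight: Brass paperweight on the desk, disc 60 mm wide with a knob, 30 mm high. Origin: middle of its underside. Bystander.
- brush_cup: White ceramic cup, 72 mm wide, 100 mm high, on the desk. Origin: middle of its underside. Bystander.
Mind the look-alikes: they are no part of the job. Of the things shaped like the rest, the wooden one is meant.

How it is judged:
By the outcome, as a careful person would: the job done as asked, in the order asked, and still so for the second after the job is handed in, with the robot touching nothing.
It also fails if it takes over 72 s, if anything falls off the work surface, if the arm or the gripper's body presses on something with over 40 N, if the wrist force passes 120 N, or if a joint passes its speed limit or range.

## Working session

There is one attempt and no reset: what is moved stays moved. The work goes in short steps, each a Python script; the robot and the scene stay as the last script left them, time stands still between calls to the robot, and variables do not carry over. Pictures are saved under pics/ and viewed, at most 10 in all, crops included, and the job is handed in when it is done.

```bash
ls; mkdir -p pics; python3 - <<'E'
from station import env,viewer,search_frame,tip_of
import cv2,numpy as np
for c in("scene","top"):
    p,d=viewer.read_camera(c); cv2.imwrite(f"pics/{c}0.png",p[:,:,::-1]); np.savez(f"pics/{c}0.npz",p=p,d=d)
    i=viewer.camera_info(c); print(c,{k:np.round(v,3).tolist() if not isinstance(v,str) else v for k,v in i.items()})
    for n in("case","rest","rod","ink_bottle","paperweight","brush_cup"):
        print(n,[(np.round(r["at"],3).tolist(),round(r["score"],2)) for r in tip_of(c,n)])
    for n in("bow","hook_tip"):
        print(n,[(np.round(r["at"],3).tolist(),round(r["score"],2)) for r in tip_of(c,n)])
s=env.sense();print(s["t"],s["wrist_force"],s["gripper_width"])
E
```

```text
pics
scene {'intrinsics': [[512.908, 0.0, 278.987], [0.0, 512.908, 208.626], [0.0, 0.0, 1.0]], 'eye': [1.052, -1.001, 0.959], 'rotation': [[0.899, -0.271, 0.344], [0.438, 0.563, -0.701], [-0.004, 0.781, 0.624]]}
case [([0.687, -0.016, -0.002], 0.56)]
rest [([0.376, 0.1, 0.002], 0.87), ([0.372, -0.179, 0.002], 0.66), ([0.525, 0.282, 0.002], 0.61)]
rod [([0.524, 0.28, 0.057], 0.69), ([0.381, 0.447, -0.003], 0.43)]
ink_bottle [([0.654, -0.099, 0.052], 0.91), ([0.553, -0.446, -0.0], 0.16)]
paperweight [([0.382, 0.446, -0.002], 0.47)]
brush_cup [([0.551, -0.447, 0.002], 0.72)]
bow [([0.659, -0.018, 0.085], 0.76)]
hook_tip [([0.722, 0.334, 0.018], 0.71)]
top {'intrinsics': [[410.514, 0.0, 277.395], [0.0, 410.514, 207.584], [0.0, 0.0, 1.0]], 'eye': [0.33, 0.025, 1.206], 'rotation': [[-0.041, 0.978, -0.203], [-0.999, -0.039, 0.012], [0.004, 0.204, 0.979]]}
case [([0.686, -0.015, -0.0], 0.88)]
rest [([0.372, 0.098, 0.003], 0.79), ([0.534, 0.281, -0.0], 0.62), ([0.374, -0.181, -0.001], 0.6)]
rod [([0.528, 0.282, 0.058], 0.74)]
ink_bottle [([0.648, -0.106, 0.05], 0.46)]
paperweight [([0.381, 0.448, 0.001], 0.55)]
brush_cup [([0.555, -0.446, -0.002], 0.79)]
bow [([0.657, -0.02, 0.087], 0.64)]
hook_tip [([0.717, 0.332, 0.021], 0.71)]
0.9 [0.4331462  0.15330903 0.0497977 ] 0.09193672740705097
```

View pics/scene0.png

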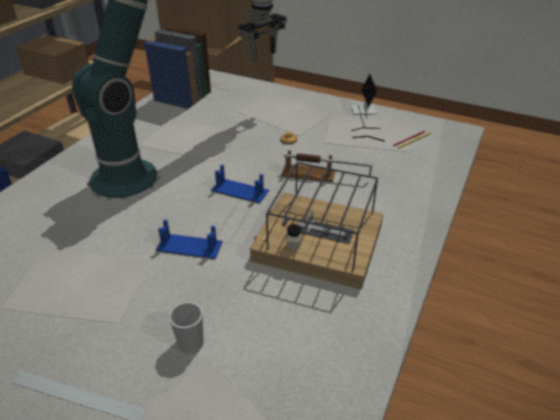

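View pics/top0.png

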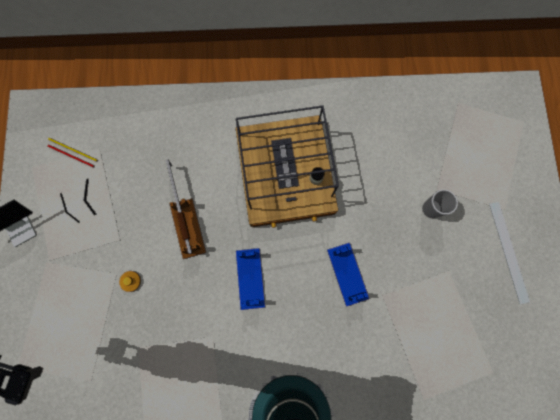

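The wooden rest holding the rod is at top px (187,228) and scene px (308,168). The blue frames at top (250,280) and (347,275) are look-alikes. The case is at top (290,170). I'll confirm this in a crop and fit the poses from depth.

```bash
cat > h.py <<'E'
import numpy as np,cv2
from station import viewer
def cloud(c,d):
    i=viewer.camera_info(c);K=i["intrinsics"];v,u=np.mgrid[0:d.shape[0],0:d.shape[1]]
    P=np.stack([(u-K[0,2])/K[0,0]*d,-(v-K[1,2])/K[1,1]*d,-d],-1)
    W=P@np.array(i["rotation"]).T+i["eye"]; W[d<=0]=np.nan; return W
def pix(c,w):
    i=viewer.camera_info(c);K=i["intrinsics"];q=(np.asarray(w)-i["eye"])@np.array(i["rotation"])
    return np.stack([K[0,2]+K[0,0]*q[...,0]/-q[...,2],K[1,2]+K[1,1]*q[...,1]/q[...,2]],-1)
E
python3 - <<'E'
from h import *
def rect(W,lo,hi,zl,zh):
    m=(W[...,0]>lo[0])&(W[...,0]<hi[0])&(W[...,1]>lo[1])&(W[...,1]<hi[1])&(W[...,2]>zl)&(W[...,2]<zh)
    P=W[m]; r=cv2.minAreaRect((P[:,:2]*1000).astype(np.float32)); return len(P),np.round(P[:,2].mean(),4),np.round(P[:,:2].mean(0),4),np.round(r[0],1),np.round(r[1],1),round(r[2],2)
for c in("top","scene"):
    z=np.load(f"pics/{c}0.npz");W=cloud(c,z["d"])
    print(c,"rack",rect(W,(.5,-.2),(.9,.16),.160,.182))
    print("casetop",rect(W,(.5,-.2),(.9,.16),.044,.055))
    print("bow",rect(W,(.6,-.06),(.72,.03),.080,.094))
    print("handle",rect(W,(.47,.24),(.58,.32),.066,.077))
    print("shaft",rect(W,(.63,.28),(.76,.36),.05,.072))
    print("base",rect(W,(.42,.2),(.65,.36),.005,.012))
    print("ink",rect(W,(.6,-.15),(.72,-.06),.09,.12))
z=np.load("pics/top0.npz");p=z["p"]
a=cv2.resize(p[85:265,150:360],None,fx=3.8,fy=3.3,interpolation=cv2.INTER_CUBIC)
cv2.imwrite("pics/crop1.png",cv2.resize(p[85:265,150:360],(700,600),interpolation=cv2.INTER_CUBIC)[:,:,::-1])
E
```

```text
top rack (1563, np.float64(0.173), array([ 0.6934, -0.0171]), array([696.2, -17.3]), array([231.5, 242.3]), 6.51)
casetop (6679, np.float64(0.0507), array([ 0.6791, -0.0182]), array([687.2, -18.6]), array([303.1, 260.5]), 6.53)
bow (38, np.float64(0.0886), array([ 0.6592, -0.0219]), array([659.9, -21.9]), array([ 6.1, 49.1]), 7.07)
handle (182, np.float64(0.071), array([0.5243, 0.277 ]), array([519.3, 275.2]), array([109.2,  23.3]), 19.87)
shaft (103, np.float64(0.0639), array([0.6769, 0.315 ]), array([678.2, 315.7]), array([97.8,  8.2]), 13.77)
base (788, np.float64(0.0081), array([0.5264, 0.2711]), array([539.2, 276.5]), array([148.5, 219.1]), 89.5)
ink (116, np.float64(0.1097), array([ 0.6487, -0.104 ]), array([ 651.8, -105. ]), array([34.2, 34.9]), 73.48)
scene rack (1238, np.float64(0.1726), array([ 0.6986, -0.0275]), array([695.2, -15.7]), array([231.4, 248. ]), 6.57)
casetop (5786, np.float64(0.0506), array([ 0.6993, -0.0321]), array([685.9, -16.5]), array([302.7, 268.6]), 6.41)
bow (37, np.float64(0.0876), array([ 0.6584, -0.0201]), array([658.1, -19.2]), array([ 7.4, 53.9]), 3.89)
handle (120, np.float64(0.0706), array([0.5251, 0.2763]), array([519. , 275.7]), array([113.8,  28.7]), 20.34)
shaft (103, np.float64(0.0621), array([0.6784, 0.3162]), array([676.4, 316.1]), array([95.1, 18.1]), 15.82)
base (447, np.float64(0.0085), array([0.5341, 0.2731]), array([533.2, 278.5]), array([222. , 149.3]), 0.4)
ink (178, np.float64(0.1067), array([ 0.6522, -0.1085]), array([ 629.8, -116. ]), array([85.3, 37.8]), 30.89)
```

View pics/crop1.png

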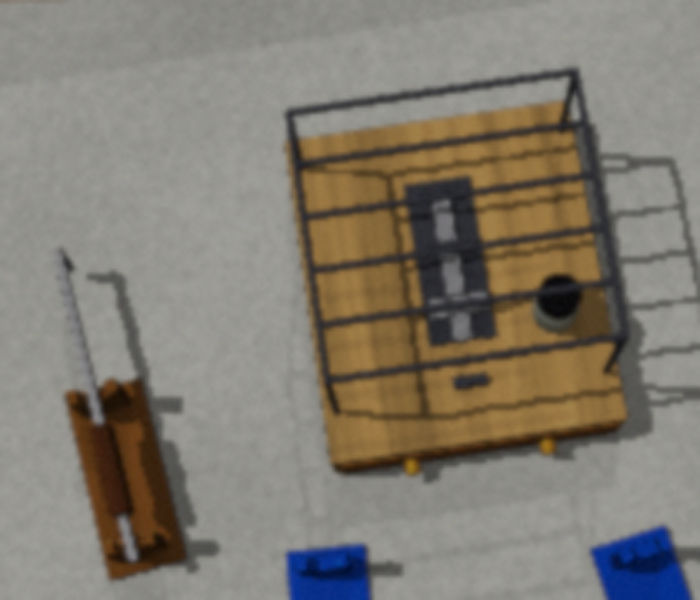

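The crop shows the rod (hook at crop px 62,252) in the brown wooden rest (125,490), with blue look-alikes at the bottom edge. The bow is at crop (458,300), under the rack. Heights and sizes fit the description: case yaw 6.5°, rod yaw about 14.3°, bow near joint 0. Next I'll check that all waypoints are reachable, then pick up the rod.

```bash
cat >> h.py <<'E'
CY=np.radians(6.5); CO=np.array([.6867,-.0175])
RY=np.radians(14.3); RO=np.array([.527,.278])
def cw(x,y=0.): # case local -> world xy
    c,s=np.cos(CY),np.sin(CY); return CO+[c*x-s*y,s*x+c*y]
def R(yaw):
    c,s=np.cos(yaw),np.sin(yaw); return np.array([[c,s,0],[s,-c,0],[0,0,-1.]])
def at(xy,axis_z): return [xy[0],xy[1],axis_z-.019]   # TCP for a rod axis height
E
python3 - <<'E'
from h import *
from station import env,solver
print(np.round(env.sense()["tcp_rot"],2).tolist())
for f in(0,np.pi):
    for n,xy,z,y in[("rest",RO,.06,RY),("up",RO,.26,RY)]+[(f"in{x}",cw(x/1000),z,CY) for x in(-320,-300,-208,-260) for z in(.26,.144,.108)]+[("sl",cw(-.268,.158),z,CY-.7) for z in(.26,.144)]:
        q=solver.inverse_kinematics(at(xy,z),R(y+f)); print(n,z,None if q is None else np.round(q,2).tolist())
# rest yaw by brown colour, base-plate
z=np.load("pics/top0.npz");W=cloud("top",z["d"]);p=z["p"].astype(int)
m=(W[...,0]>.4)&(W[...,0]<.66)&(W[...,1]>.2)&(W[...,1]<.36)&(p[...,0]-p[...,2]>35)&(W[...,2]<.02)
P=W[m];r=cv2.minAreaRect((P[:,:2]*1000).astype(np.float32));print(len(P),r)
m=(W[...,0]>.48)&(W[...,0]<.57)&(W[...,1]>.24)&(W[...,1]<.31)&(W[...,2]>.067)&(W[...,2]<.075)&(abs((W[...,:2]-RO)@[np.cos(RY),np.sin(RY)])<.038)
P=W[m][:,:2];print("handle",len(P),P.mean(0),((P-RO)@[-np.sin(RY),np.cos(RY)]).min(),((P-RO)@[-np.sin(RY),np.cos(RY)]).max())
E
```

```text
[[-0.95, 0.3, 0.0], [0.3, 0.95, 0.0], [-0.0, 0.0, -1.0]]
rest 0.06 [-0.93, 0.65, 0.52, 1.88, -0.47, 0.74, -1.47]
up 0.26 [-1.03, 0.39, 0.63, 1.75, -0.25, 1.09, -1.63]
in-320 0.26 [-0.87, -0.16, 0.87, 2.23, 0.14, 1.02, -1.54]
in-320 0.144 [-0.86, 0.19, 1.02, 2.36, -0.25, 0.69, -1.1]
in-320 0.108 [-0.83, 0.33, 1.03, 2.39, -0.49, 0.63, -0.87]
in-300 0.26 [-0.89, -0.1, 0.91, 2.2, 0.09, 1.01, -1.49]
in-300 0.144 [-0.82, 0.24, 0.99, 2.32, -0.31, 0.71, -1.07]
in-300 0.108 [-0.82, 0.38, 1.03, 2.35, -0.54, 0.66, -0.84]
in-208 0.26 [-0.83, 0.19, 0.96, 2.02, -0.18, 1.02, -1.23]
in-208 0.144 [-0.79, 0.46, 1.01, 2.13, -0.54, 0.83, -0.91]
in-208 0.108 [-0.78, 0.56, 1.02, 2.15, -0.69, 0.8, -0.78]
in-260 0.26 [-0.91, 0.03, 0.99, 2.12, -0.03, 1.0, -1.36]
in-260 0.144 [-0.81, 0.34, 1.0, 2.24, -0.42, 0.76, -0.98]
in-260 0.108 [-0.84, 0.49, 1.08, 2.27, -0.66, 0.74, -0.76]
sl 0.26 [-0.98, 0.0, 0.65, 2.14, -0.0, 1.0, -2.49]
sl 0.144 [-1.42, 0.54, 1.37, 2.28, -0.71, 0.88, -1.74]
rest 0.06 [-0.55, 0.6, 0.01, 1.85, -0.01, 0.69, 1.29]
up 0.26 [-0.6, 0.35, 0.08, 1.72, -0.03, 1.08, 1.31]
in-320 0.26 [-0.61, -0.
[... 245 characters left out ...]
13, 0.69, 1.88]
in-300 0.108 [-0.34, 0.25, 0.44, 2.33, -0.19, 0.59, 1.93]
in-208 0.26 [-0.55, 0.15, 0.64, 2.01, -0.11, 1.01, 1.82]
in-208 0.144 [-0.39, 0.33, 0.48, 2.11, -0.22, 0.75, 1.91]
in-208 0.108 [-0.33, 0.39, 0.41, 2.13, -0.25, 0.67, 1.93]
in-260 0.26 [-0.58, 0.04, 0.64, 2.11, -0.03, 1.0, 1.76]
in-260 0.144 [-0.4, 0.24, 0.49, 2.22, -0.17, 0.71, 1.9]
in-260 0.108 [-0.34, 0.31, 0.43, 2.24, -0.22, 0.63, 1.93]
sl 0.26 [-0.74, 0.02, 0.4, 2.13, -0.01, 1.0, 0.65]
sl 0.144 [-0.66, 0.21, 0.35, 2.24, -0.11, 0.7, 0.75]
747 ((527.3579711914062, 279.14251708984375), (166.376953125, 67.68647003173828), 14.197628021240234)
handle 155 [0.52650703 0.27787878] -0.008788373252379916 0.009121908699142565
```

```bash
python3 - <<'E'
from h import *
from station import env,effector,tip_of
F=R(RY+np.pi)
env.reach(at(RO,.17),F)
env.movel(at(RO,.0605),rate=.12)
w0=env.sense()["wrist_force"]
effector.grasp(50)
s=env.sense();print(s["t"],s["gripper_width"],s["grasp_force"],s["ee_pos"],s["wrist_force"]-w0)
env.movel(at(RO,.10),rate=.06)
env.movel(at(RO,.27),rate=.2)
s=env.sense();print(s["t"],s["gripper_width"],s["grasp_force"],s["ee_pos"],s["wrist_force"]-w0,s["moment"])
p,d=viewer.read_camera("scene");cv2.imwrite("pics/lift.png",cv2.resize(p[60:260,200:420],(770,600))[:,:,::-1])
W=cloud("scene",d)
c,si=np.cos(RY),np.sin(RY)
print([ (np.round(r["at"],3),r["score"]) for r in tip_of("scene","hook_tip")], "expect",RO+np.array([c,si])*.2,.23)
viewer.read_camera("top");print([ (np.round(r["at"],3),r["score"]) for r in tip_of("top","hook_tip")])
m=(abs((W[...,:2]-RO)@[-si,c])<.03)&((W[...,:2]-RO)@[c,si]>.05)&((W[...,:2]-RO)@[c,si]<.23)&(W[...,2]>.2)
P=W[m];u=(P[:,:2]-RO)@[c,si];v=(P[:,:2]-RO)@[-si,c]
for a in np.arange(.05,.22,.02):
    k=(u>=a)&(u<a+.02)
    if k.any():print(round(a,2),k.sum(),P[k,2].max().round(4),P[k,2].min().round(4),v[k].mean().round(4))
E
```

```text
4.825 0.017828328329431153 49.99664068222046 [0.52696191 0.27816087 0.04149501] [0.03672467 0.64536442 0.47448242]
6.6333 0.017615005025392462 49.9961793422699 [0.52622232 0.2775701  0.24958332] [-0.78972675 -0.62545036 -2.05103136] [ 0.05803451  0.02068391 -0.01336411]
[(array([0.72 , 0.332, 0.228]), 0.56), (array([ 0.55 , -0.447, -0.002]), 0.28)] expect [0.72080315 0.3273998 ] 0.23
[(array([0.719, 0.327, 0.226]), 0.64)]
0.05 24 0.2755 0.2644 -0.0031
0.07 26 0.2746 0.2654 -0.0032
0.09 22 0.2732 0.2657 -0.0028
0.11 25 0.2748 0.2641 -0.0031
0.13 25 0.2753 0.2638 -0.0031
0.15 22 0.2738 0.263 -0.0021
0.17 26 0.2744 0.2635 -0.0026
0.19 47 0.2736 0.2279 -0.0037
```

View pics/lift.png

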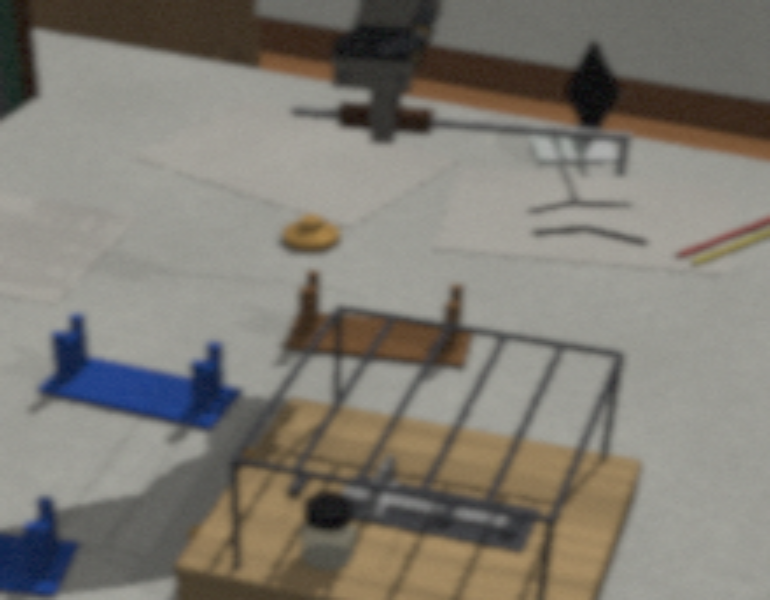

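The rod is level in the gripper (handle at crop px 385,118, hook at 622,155), with its tip where expected. Next I'll insert it.

```bash
python3 - <<'E'
from h import *
from station import env,tip_of
F=R(CY+np.pi)
env.movel(at(cw(-.325),.27),F,rate=.25)
env.movel(at(cw(-.325),.144),rate=.2)
s=env.sense();print(s["t"],s["ee_pos"]-at(cw(-.325),.144))
env.movel(at(cw(-.206),.144),rate=.12)
s=env.sense();print(s["t"],s["ee_pos"]-at(cw(-.206),.144),s["wrist_force"])
for c,b in(("scene",(180,280,255,375)),("top",(100,210,230,350))):
    p,d=viewer.read_camera(c);W=cloud(c,d)
    for n in("bow","hook_tip"):
        r=tip_of(c,n)
        for e in r[:1]:print(c,n,np.round(e["at"],3),round(e["score"],2),"local",np.round((np.array(e["at"])[:2]-CO)@[[np.cos(CY),-np.sin(CY)],[np.sin(CY),np.cos(CY)]],4))
    cv2.imwrite(f"pics/ins_{c}.png",cv2.resize(p[b[0]:b[1],b[2]:b[3]],(600,500))[:,:,::-1])
a=cv2.imread("pics/ins_scene.png");b=cv2.imread("pics/ins_top.png");cv2.imwrite("pics/ins.png",cv2.resize(np.hstack([a,b]),(800,400)))
E
```

```text
9.25 [0.00069935 0.00014609 0.00042312]
10.3917 [-7.24138120e-04 -1.25665927e-04 -6.32746666e-05] [ 0.28705142  0.27368445 -1.48740649]
scene bow [ 0.659 -0.019  0.084] 0.59 local [-0.0277  0.0018]
scene hook_tip [ 0.679 -0.015  0.105] 0.82 local [-0.0071  0.0031]
top bow [ 0.658 -0.025  0.086] 0.53 local [-0.0298 -0.0041]
top hook_tip [ 0.556 -0.45  -0.002] 0.73 local [-0.1793 -0.4147]
```

View pics/ins.png

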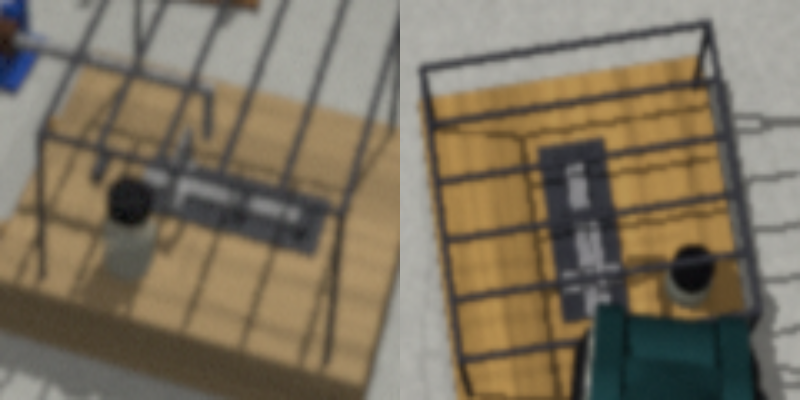

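The hook leg (left panel px 210,110) hangs about 21 mm behind the bow (183,150), at the right height and centred. I'll lower it, check for contact, then pull in small force-monitored steps.

```bash
cat > pull.py <<'E'
from h import *
from station import env
ux=np.array([np.cos(CY),np.sin(CY),0])
def F0(): return np.mean([env.sense()["wrist_force"]],0)
def X(): return (env.sense()["ee_pos"][:2]-CO)@ux[:2]
E
python3 - <<'E'
from pull import *
env.movel(at(cw(-.206),.107),rate=.08)
env.pause(.2)
s=env.sense();b=s["wrist_force"];print(s["t"],b,s["ee_pos"][2]+.019)
np.save("base.npy",b)
env.movel(at(cw(-.216),.107),rate=.05)
x=-.216
while x>-.275:
    x-=.001; env.movel(at(cw(x),.107),rate=.02)
    s=env.sense();f=(s["wrist_force"]-b)@ux;print(round(s["t"],2),round(x,4),round(X(),4),round(f,2),np.round(s["wrist_force"]-b,1))
    if f>9.5:break
E
```

```text
11.5083 [ 0.48233944 -0.18406288 -1.74899486] 0.1074848553489146
12.11 -0.217 -0.2169 -0.11 [-0.1 -0.2  0.3]
12.36 -0.218 -0.2181 -0.6 [-0.6 -0.  -0.4]
12.61 -0.219 -0.219 -0.51 [-0.6  0.5  0.1]
12.86 -0.22 -0.2201 -0.89 [-0.9 -0.2 -0.1]
13.11 -0.221 -0.2203 1.06 [ 1.1  0.1 -0.4]
13.36 -0.222 -0.2205 4.15 [ 4.1  0.5 -1.2]
13.61 -0.223 -0.2212 5.21 [ 5.2 -0.  -2.4]
13.86 -0.224 -0.2222 5.31 [ 5.3  0.7 -0.7]
14.11 -0.225 -0.2232 4.4 [ 4.4  0.6 -1.8]
14.36 -0.226 -0.2242 5.63 [ 5.6  0.7 -2. ]
14.61 -0.227 -0.2252 4.43 [ 4.4  0.4 -1.8]
14.86 -0.228 -0.2262 5.36 [ 5.2  1.3 -3.5]
15.11 -0.229 -0.2272 6.06 [ 5.9  1.6 -2.3]
15.36 -0.23 -0.2282 5.1 [ 5.1  0.7 -3. ]
15.61 -0.231 -0.2292 5.02 [ 4.9  1.1 -2.5]
15.86 -0.232 -0.2301 4.91 [ 4.8  1.  -2.2]
16.11 -0.233 -0.2311 6.47 [ 6.5  0.5 -2.4]
16.36 -0.234 -0.2322 5.4 [ 5.3  1.2 -1.3]
16.61 -0.235 -0.2332 5.23 [ 5.   2.1 -2.3]
16.86 -0.236 -0.2342 4.62 [ 4.6  0.6 -2.3]
17.11 -0.237 -0.2352 5.19 [ 5.2  0.3 -1.4]
17.36 -0.238 -0.2362 5.6 [ 5.6  0.5 -1.3]
17.61 -0.239 -0.2372 4.82 [ 4.8  0.4 -2.3]
17.86 -0.24 -0.2382 5.07 [ 5.1  0.2 -1.3]
18.11 -0.241 -0.2392 5.01 [ 4.9  0.9 -1.2]
18.36 -0.242 -0.2402 4.25 [ 4.3  0.1 -1.9]
18.61 -0.243 -0.2412 4.22 [ 4.1  1.  -1.4]
18.86 -0.244 -0.2422 5.73 [ 5.6  1.5 -3. ]
19.11 -0.245 -0.2432 4.66 [ 4.5  1.4 -1.6]
19.36 -0.246 -0.2442 4.74 [ 4.7  0.8 -1.6]
19.61 -0.247 -0.2452 5.11 [ 5.1  0.2 -3.1]
19.86 -0.248 -0.2461 5.07 [ 5.   0.7 -2.5]
20.11 -0.249 -0.2471 5.7 [ 5.7  0.6 -2.6]
20.36 -0.25 -0.2482 5.26 [ 5.2  1.  -1.2]
20.61 -0.251 -0.2491 4.68 [ 4.6  0.7 -1.1]
20.86 -0.252 -0.2501 5.84 [ 5.8  0.8 -2.1]
21.11 -0.253 -0.2512 5.4 [ 5.3  0.9 -1.9]
21.36 -0.254 -0.2519 6.07 [ 5.9  1.6 -2.2]
21.61 -0.255 -0.2519 7.97 [ 7.9  1.  -3.7]
21.86 -0.256 -0.2519 10.08 [10.   0.9 -3. ]
```

Stop felt at about 31 mm of draw. I'll build up to 14 N and hold.

```bash
python3 - <<'E'
from pull import *
b=np.load("base.npy");x=-.256
def f(n=6):
    v=[]
    for _ in range(n): env.pause(.03); v.append((env.sense()["wrist_force"]-b)@ux)
    return np.mean(v),max(v)
m,_=f()
for _ in range(8):
    if m>13.6:break
    x-=np.clip((14.2-m)/2.6*.8,.15,.8)/1000; env.movel(at(cw(x),.107),rate=.02); m,p=f(); print(round(x,5),m.round(2),p.round(2))
t=env.sense()["t"]
while env.sense()["t"]-t<1.7:
    m,p=f(8);s=env.sense();print("hold",round(s["t"],2),m.round(2),p.round(2),round(X(),4))
    d=14.2-m
    if abs(d)>.6: x-=d/2.6*.6/1000; env.movel(at(cw(x),.107),rate=.02)
print(x,s["grasp_force"],s["gripper_width"]);np.save("x.npy",x)
E
```

```text
-0.2568 11.35 11.7
-0.2576 12.36 12.77
-0.25817 13.88 14.34
hold 23.68 13.53 14.31 -0.252
hold 24.19 14.1 14.85 -0.252
hold 24.46 13.78 14.24 -0.252
hold 24.73 13.94 14.59 -0.252
hold 24.99 14.1 14.59 -0.252
hold 25.26 13.79 14.2 -0.252
-0.25831993373027773 49.99657094478607 0.018036149063396602
```

```bash
python3 - <<'E'
from pull import *
from station import tip_of
b=np.load("base.npy")
env.movel(at(cw(-.237),.107),rate=.04)
env.pause(.1);s=env.sense();print(s["t"],s["wrist_force"]-b,X())
env.movel(at(cw(-.237),.146),rate=.08)
s=env.sense();print(s["t"],s["wrist_force"]-b)
p,d=viewer.read_camera("scene");cv2.imwrite("pics/drawn.png",cv2.resize(p[170:290,230:390],(800,600))[:,:,::-1])
M=np.array([[np.cos(CY),-np.sin(CY)],[np.sin(CY),np.cos(CY)]])
for n in("bow","hook_tip"):
    e=tip_of("scene",n)[0];print(n,np.round(e["at"],3),e["score"],(np.array(e["at"])[:2]-CO)@M)
W=cloud("scene",d);L=(W[...,:2]-CO)@M
m=(abs(L[...,1])<.025)&(L[...,0]>-.1)&(L[...,0]<-.02)&(W[...,2]>.075)&(W[...,2]<.16)
P=np.c_[L[m],W[m][:,2]]
k=P[:,2]>.13
print("shaft",np.polyfit(P[k,0],P[k,2],1) if k.sum()>3 else 0)
k=P[:,2]<.095;print("low",k.sum(),P[k].mean(0))
E
```

```text
26.0417 [-0.98296228  0.93481907  0.38413029] -0.23744163606759822
26.675 [-0.16307049  0.23058856  0.34580824]
bow [ 0.626 -0.024  0.084] 0.47 [-6.06934851e-02 -2.94920140e-05]
hook_tip [ 0.649 -0.017  0.103] 0.63 [-0.03714827  0.00433316]
shaft [-0.09671314  0.13891381]
low 39 [-0.06040284 -0.00128965  0.08573658]
```

View pics/drawn.png

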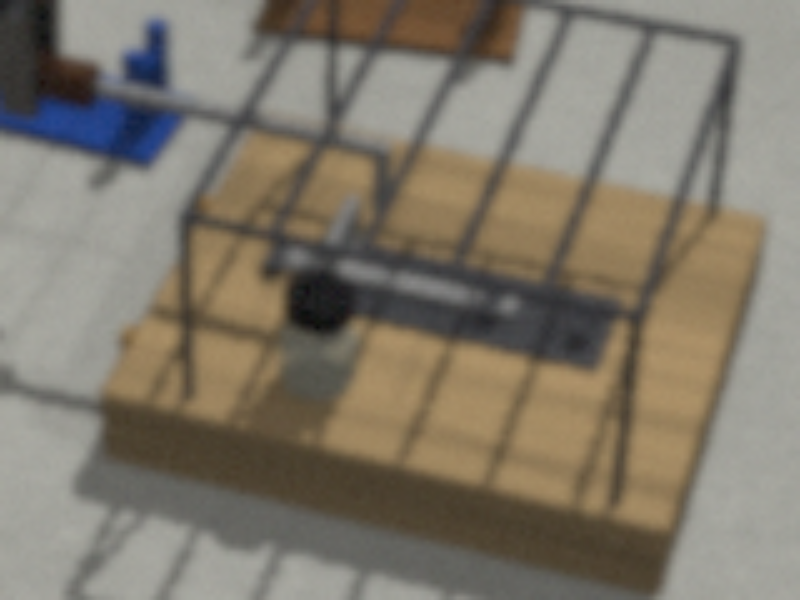

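The bolt is drawn: bow at px (345,220), local x about -60 mm. The hook leg (383,185) is clear above and behind it. I'll retract, return over the rest and check the rod's attitude.

```bash
python3 - <<'E'
from pull import *
from station import tip_of
env.movel(at(cw(-.237),.149),rate=.05)
env.movel(at(cw(-.326),.149),rate=.12)
env.movel(at(cw(-.326),.27),rate=.2)
env.movel(at(RO,.27),R(RY+np.pi),rate=.25)
env.movel(at(RO,.12),rate=.15)
env.pause(.2);s=env.sense();print(s["t"],s["ee_pos"],at(RO,.12),s["gripper_width"])
c,si=np.cos(RY),np.sin(RY)
for cam in("scene","top"):
    p,d=viewer.read_camera(cam);W=cloud(cam,d)
    print([ (np.round(r["at"],3),r["score"]) for r in tip_of(cam,"hook_tip")][:1],"expect",RO+np.array([c,si])*.2,.08)
    u=(W[...,:2]-RO)@[c,si];v=(W[...,:2]-RO)@[-si,c]
    m=(abs(v)<.03)&(u>.05)&(u<.24)&(W[...,2]>.095)&(W[...,2]<.14);P=np.c_[u[m],v[m],W[m][:,2]]
    print(len(P),"z slope",np.polyfit(P[:,0]-.1,P[:,2],1),"v slope",np.polyfit(P[:,0]-.1,P[:,1],1),"end",P[:,0].max())
    m=(abs(v)<.02)&(u<-.03)&(u>-.1)&(W[...,2]>.095)&(W[...,2]<.14);print("tail",u[m].min() if m.any() else None,W[m][:,2].mean())
E
```

```text
31.7083 [0.52746236 0.27827528 0.10186443] [np.float64(0.527), np.float64(0.278), 0.10099999999999999] 0.01762377193871447
[(array([0.72 , 0.332, 0.075]), 0.86)] expect [0.72080315 0.3273998 ] 0.08
179 z slope [-0.04536094  0.12207275] v slope [-0.01384352 -0.00228188] end 0.2026591137188438
tail -0.08143544978132547 0.12426006356130864
[(array([0.719, 0.328, 0.077]), 0.57)] expect [0.72080315 0.3273998 ] 0.08
138 z slope [-0.03424072  0.12326212] v slope [ 0.00460797 -0.00397228] end 0.20424665287668095
tail -0.079713121848907 0.12550353596704006
```

The rod nose is about 1.5–2° down. I'll level it with a small tool tilt and lay it in the notches while watching force.

```bash
python3 - <<'E'
from pull import *
from station import effector,tip_of
ry=np.array([-np.sin(RY),np.cos(RY),0])
T=cv2.Rodrigues(ry*np.radians(-1.7))[0]@R(RY+np.pi)
env.movel(at(RO,.12),T,rate=.05)
env.movel(at(RO,.072),rate=.1)
b=env.sense()["wrist_force"]
for z in np.arange(.069,.0594,-.0015):
    env.movel(at(RO,z),rate=.03);s=env.sense();f=s["wrist_force"]-b;print(round(z,4),round(s["ee_pos"][2]+.019,4),np.round(f,1))
    if f[2]>3.5:break
effector.release();env.pause(.2)
env.movel(at(RO,.19),rate=.12)
s=env.sense();print(s["t"],s["gripper_width"])
env.movel([.45,.40,.26],rate=.25)
env.pause(.3)
p,d=viewer.read_camera("top");q=viewer.read_camera("scene")[0]
cv2.imwrite("pics/end.png",np.hstack([cv2.resize(p[90:270,130:340],(400,343)),cv2.resize(q[110:290,230:400],(363,343))])[:,:,::-1])
print([ (np.round(r["at"],3),r["score"]) for r in tip_of("scene","rod")][:1],[ (np.round(r["at"],3),r["score"]) for r in tip_of("scene","hook_tip")][:1])
W=cloud("top",d);c,si=np.cos(RY),np.sin(RY);u=(W[...,:2]-RO)@[c,si];v=(W[...,:2]-RO)@[-si,c]
m=(abs(v)<.03)&(u>.085)&(u<.24)&(W[...,2]>.045)&(W[...,2]<.08);P=np.c_[u[m],v[m],W[m][:,2]]
print("z",np.polyfit(P[:,0],P[:,2],1),"v",np.polyfit(P[:,0],P[:,1],1),P[:,0].max());print(env.sense()["t"])
E
```

```text
0.069 0.0694 [-1.2  1.2  0.2]
0.0675 0.0676 [ 0.  -0.3  0.5]
0.066 0.0659 [-0.4 -0.1 -0.4]
0.0645 0.0644 [-0.5  1.3  0.3]
0.063 0.0629 [-0.7 -0.2 -0.1]
0.0615 0.0617 [ 0.6 -0.1  1.7]
0.06 0.0607 [ 0.4 -0.2  5.8]
37.1333 0.09180702397757451
[(array([0.521, 0.274, 0.053]), 0.56)] [(array([0.721, 0.329, 0.022]), 0.74)]
z [-0.01449056  0.06564439] v [ 0.00103507 -0.00370677] 0.2035747426595845
38.4583
```

View pics/end.png

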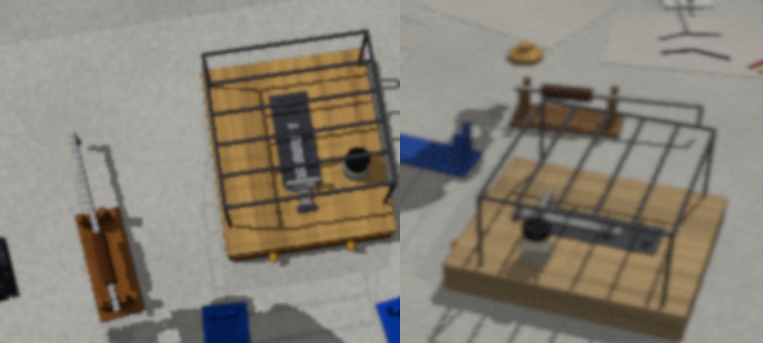

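The rod lies in its notches with the hook down (left px 95,235). The bolt is drawn against the lug (305,190), and the bystanders haven't moved. I'll hand it in.

```bash
python3 -c "
from station import workorder
print(workorder.finish_job())"
```

```text
the job is handed in; nothing more can be done
None
```

The job is handed in, about 38 s into the 72 s limit: I drew the bolt about 31 mm to its stop, held it there at about 14 N (peak reading 14.9 N) for over a second and left it drawn, and laid the rod back in its notches; the gripper stayed clear of the bolt, and the bystanders were left alone.

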